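# Lay out padlocks by size on the display board

## Robot

A 6-joint arm with a two-finger parallel gripper is mounted at the origin on the work surface. World frame = base frame: x ahead of the robot, y to its left, z up, the work surface at z = 0. Lengths are in m, angles in rad, forces in N, time in s.
With the tool pointing down it reaches from about 0.3 to 0.775 m from the base axis. Payload 14.6 kg.
Tool frame: the origin (TCP) lies at the very end of the fingers, on their centre line; the grasp point (between the pads) lies 19 mm behind it; z points along the fingers, y is the line along which they close (so a half turn about z gives the same grasp; the last joint's range is limited). The gripper opens to 94 mm and grips with 3 to 60 N. Pads are 16 mm wide; open, the fingers measure 119 mm over their backs; the gripper's body (75 mm by 177 mm) begins 78 mm behind the grasp point.
Start: joints at [-1.372, 0.3, 1.521, -0, 1.321, -0.067], TCP at [0.144, -0.531, 0.205] pointing down, gripper open.
Joint ranges: [-3.03, 3.03], [-0.79, 2.21], [0.23, 2.52], [-1.04, 4.18], [0, 3.07], [-2.55, 2.55]. Speed limits (rad/s): [2.22, 2.22, 2.57, 3.14, 3.14, 3.14].

## Interface

Orientations are given as [roll, pitch, yaw] about the fixed x, y, z axes, in that order (R = Rz(yaw) Ry(pitch) Rx(roll)).
In Python, from station import ctrl gives the robot as it stands.
- The arm moves only by the shell command python3 -m pendant 'ROWS' [OPENING] [FORCE]. ROWS is JSON, a list of rows, each a list of 2 entries, a list of its own where there are three numbers: the shift along the world's x, y, z in cm, then the turn about the world's z in rad. A call has 1 to 20 rows; each row shifts and turns the commanded pose from where the row before left it; what a row does not reach is not made up. A row lasts 1/12 s, in which the tool goes at most 41.7 mm and 7.16 degrees, less where a joint would pass 70% of its speed; a pose out of reach is approached as far as the arm can. A call is refused whole if a number of a shift passes 4.17 or a number of a turn 0.125, either way. A call with a gripper value outside its range is refused whole. OPENING is the opening, from 0 (shut) to 1 (fully open), set as the call begins (- or left out, the last holds). The fingers move at their own pace and stop on an object; FORCE is the grip in N (left out, the last holds). Time passes only in rows, so rows that do not move let the fingers close. It gives the time, the measured TCP pose, the force, the opening and the grip force at its end, in the units of the state.
- ctrl.get_obs(): the state, without advancing time (a new reading comes with each control period).
- ctrl.camera(name): name is "scene" or "top" or "wrist"; returns a dict with "color" (480x640x3 uint8, red, green, blue), "intrinsics" (3x3 intrinsics, pixels), "camera_from_world" (4x4, takes a point from world to camera coordinates). Camera axes: x right, y down, z forward; pixel columns grow to the right and rows downward; lengths in m; the calibration is good to about 2 mm. A picture is of the moment at which its call begins. There is no depth.
- ctrl.hand_in(): hands the job in; it is judged then, once.
The state is a dict: "time_s": time; "qpos": joint angles; "joint_vel": joint speeds; "tau": joint torques, N m; "ee_pos": TCP position; "eef_rot": TCP orientation; "force": force on the tool from outside, world axes, zero at the start; "moment": the same for the moment, N m; "grip_width": finger opening in m; "grip_force": force on a finger pad.
Only numpy, scipy, OpenCV 4.12 (cv2) and the standard library are available. Lean on these libraries where they do the work, as an engineer would, in place of code of your own. Each camera call takes 0.05 s, during which the arm holds its last target. There are 200 camera calls.

## Task

Finish laying out the padlocks on the display board: set the four loose ones on the empty felt pads, one to a pad, in falling order of size away from the big padlock that already lies at one end, so that the largest is next to it and the smallest is next to the key dish. Lay each flat and straight with its brass body centred on the felt and its shackle pointing to the board's raised back rail. Set them down rather than drop them, and leave the big padlock and the key dish where they are.

Things in the scene. Friction and masses are not known exactly. Their poses are not given: they have to be found in the camera images.
- lock_a_c (a point): The largest of the four loose brass padlocks (body 64 mm wide, 45 mm from foot to top, 26 mm thick), lying flat on the counter, shut, its steel shackle standing 38 mm out of the body. This point is the centre of the brass body, 13 mm above what it lies on. x points out through the shackle, y across the width, z up. Grip the body across its width.
- lock_b_c (a point): The second largest of the four loose brass padlocks (body 52 mm wide, 36 mm from foot to top, 22 mm thick), lying flat on the counter, shut, its steel shackle standing 31 mm out of the body. This point is the centre of the brass body, 11 mm above what it lies on. x points out through the shackle, y across the width, z up. Grip the body across its width.
- lock_c_c (a point): The third largest of the four loose brass padlocks (body 40 mm wide, 28 mm from foot to top, 18 mm thick), lying flat on the counter, shut, its steel shackle standing 24 mm out of the body. This point is the centre of the brass body, 9 mm above what it lies on. x points out through the shackle, y across the width, z up. Grip the body across its width.
- lock_d_c (a point): The smallest of the four loose brass padlocks (body 28 mm wide, 20 mm from foot to top, 14 mm thick), lying flat on the counter, shut, its steel shackle standing 17 mm out of the body. This point is the centre of the brass body, 7 mm above what it lies on. x points out through the shackle, y across the width, z up. Grip the body across its width.
- pad1: The first from the left (seen from the robot) of four empty grey felt pads in a row on the display board, 95 mm apart: 72 mm square, 3 mm thick, fixed. Origin at the centre of its underside, 18 mm above the counter. x points to the board's raised back rail, away from the robot (near face 93 mm from here, top 30 mm above the counter); y along the row to the left.
- pad2: The second from the left (seen from the robot) of four empty grey felt pads in a row on the display board, 95 mm apart: 72 mm square, 3 mm thick, fixed. Origin at the centre of its underside, 18 mm above the counter. x points to the board's raised back rail, away from the robot (near face 93 mm from here, top 30 mm above the counter); y along the row to the left.
- pad3: The third from the left (seen from the robot) of four empty grey felt pads in a row on the display board, 95 mm apart: 72 mm square, 3 mm thick, fixed. Origin at the centre of its underside, 18 mm above the counter. x points to the board's raised back rail, away from the robot (near face 93 mm from here, top 30 mm above the counter); y along the row to the left.
- pad4: The rightmost (seen from the robot) of four empty grey felt pads in a row on the display board, 95 mm apart: 72 mm square, 3 mm thick, fixed. Origin at the centre of its underside, 18 mm above the counter. x points to the board's raised back rail, away from the robot (near face 93 mm from here, top 30 mm above the counter); y along the row to the left.
- show_lock_c (a point): The big brass padlock (body 76 mm wide, 53 mm from foot to top, 30 mm thick) that already lies on the felt at one end of the board, left or right, 105 mm beyond the last empty pad, its shackle to the back rail. It stays there. This point is the centre of its brass body, 15 mm above the felt; x through the shackle, z up.
- key_dish: Small aluminium dish with spare keys, 72 mm across, 20 mm high, on the felt at the other end of the board, 105 mm beyond the last empty pad. It stays there. Origin at the centre of its underside. Nothing on the board or lying among the padlocks is taller than 60 mm.
Mind the look-alikes: they are no part of the job. What is shaped like the part that bears lock_a_c but blue or orange is not meant.

How it is judged:
By the outcome, as a careful person would: the job done as asked, in the order asked, and still so for the second after the job is handed in, with the robot touching nothing.
It also fails if it takes over 96 s, if anything falls off the work surface, if the arm or the gripper's body presses on something with over 40 N, if the wrist force passes 120 N, or if a joint passes its speed limit or range.

## Working session

There is one attempt and no reset: what is moved stays moved. The work goes in short steps, Python scripts to look and compute and a shell command to move; the robot and the scene stay as the last step left them, time stands still between calls to the robot, and variables do not carry over. Pictures are saved under pics/ and viewed, at most 14 in all, crops included, and the job is handed in when it is done.

```bash
ls; mkdir -p pics
cat > h.py <<'E'
import numpy as np, cv2
from station import ctrl
def shot(name, fn):
    c=ctrl.camera(name); cv2.imwrite('pics/'+fn, c['color'][:,:,::-1])
    np.savez('pics/'+fn[:-4]+'.npz', **c); return c
def ray(c,uv,z):
    K=np.array(c['intrinsics']);T=np.array(c['camera_from_world'])
    d=T[:3,:3].T@np.linalg.solve(K,[uv[0],uv[1],1.]); o=-T[:3,:3].T@T[:3,3]
    return o+d*(z-o[2])/d[2]
def proj(c,p):
    K=np.array(c['intrinsics']);T=np.array(c['camera_from_world'])
    q=K@(T[:3,:3]@np.array(p)+T[:3,3]); return q[:2]/q[2]
E
python3 - <<'E'
from h import *
for n in('top','scene'):
    c=shot(n,n+'0.png'); T=c['camera_from_world']; print(n,-T[:3,:3].T@T[:3,3],T[2,:3],c['intrinsics'][0,0])
print(ctrl.get_obs())
E
```

```text
pics
top [0.16491579 0.054546   1.44136476] [ 0.18574128 -0.02756002 -0.98221211] 570.6810278758467
scene [1.22553647 0.39934694 0.60101143] [-0.77620982 -0.33358561 -0.53499435] 487.53299442060876
{'time_s': 0.1, 'qpos': array([-1.37158467e+00,  3.00415835e-01,  1.52151225e+00,  1.15323961e-06,
        1.32068914e+00, -6.66071518e-02]), 'joint_vel': array([ 7.76666809e-04, -3.76311586e-04,  4.33729416e-05, -1.87013573e-04,
        5.57422404e-04,  6.84618173e-04]), 'tau': array([-4.31463950e-04, -5.32641864e+01, -3.53283978e+01,  7.08699413e-02,
        2.34992226e-02, -7.12502151e-05]), 'ee_pos': array([ 0.14443265, -0.53045815,  0.20494576]), 'eef_rot': array([-3.14057043e+00, -6.93077479e-05,  2.65818483e-01]), 'force': array([-0.54027155,  0.73654877, -1.40667586]), 'moment': array([-0.02003762, -0.00179205, -0.02327319]), 'grip_force': 0.0, 'grip_width': 0.0942638297586902}
```

View pics/top0.png

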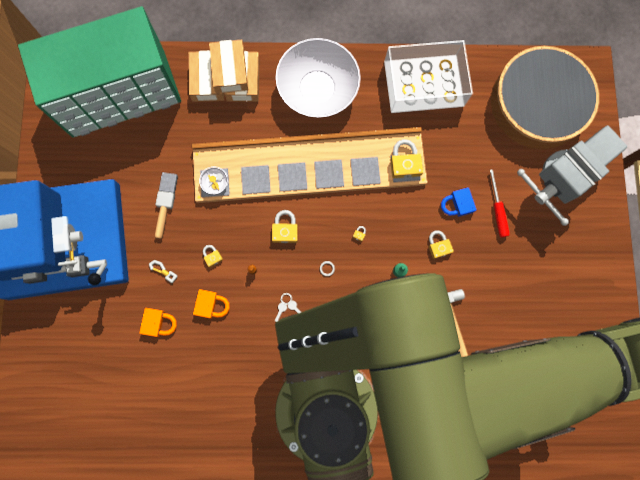

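View pics/scene0.png

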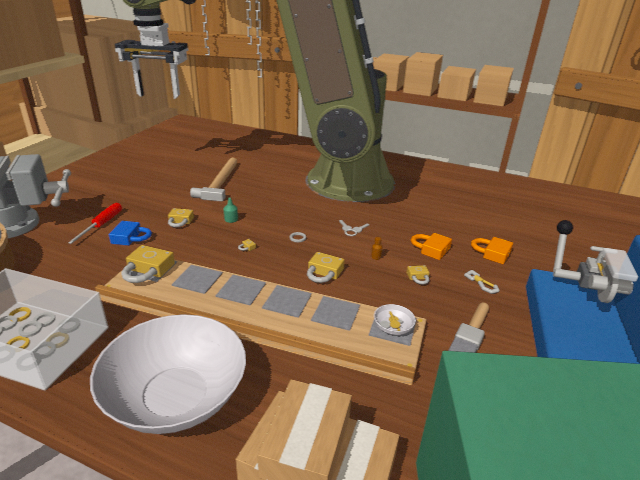

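Top view: the show lock is at the right end (407,162) and the key dish at the left (213,181), so from the right pad4 gets A, pad3 B, pad2 C and pad1 D. Brass candidates are A (285,232), B (440,245), C (212,256) and D (360,234). Look-alikes to leave alone are orange (152,322) and (209,304), blue (459,203), the carabiner (163,271) and the show lock. I'll measure sizes and check with a crop.

```bash
cat > seg.py <<'E'
from h import *
def bodies(c, box=None, lo=(22,120,110), hi=(33,255,255), zt=0.0, amin=40):
    im=c['color']; hsv=cv2.cvtColor(im,cv2.COLOR_RGB2HSV)
    m=cv2.inRange(hsv,lo,hi); m=cv2.morphologyEx(m,cv2.MORPH_CLOSE,np.ones((3,3)))
    out=[]
    for k in cv2.findContours(m,cv2.RETR_EXTERNAL,cv2.CHAIN_APPROX_NONE)[0]:
        if cv2.contourArea(k)<amin: continue
        w=np.array([ray(c,p,zt)[:2] for p in k[:,0]],np.float32)*1000
        (cx,cy),(a,b),t=cv2.minAreaRect(w); out.append((k[:,0].mean(0).round(),round(cx,1),round(cy,1),round(a,1),round(b,1),round(t,1)))
    return out,m
E
python3 - <<'E'
from seg import *
c=dict(np.load('pics/top0.npz'))
o,m=bodies(c,zt=.02)
for r in o: print(*r)
# felt pads: grey low saturation
hsv=cv2.cvtColor(c['color'],cv2.COLOR_RGB2HSV)
g=cv2.inRange(hsv,(0,0,60),(180,60,150)); g[:150]=0;g[205:]=0;g[:,:235]=0;g[:,385:]=0
n,l,s,ct=cv2.connectedComponentsWithStats(g)
for i in range(1,n):
    if s[i,4]>200:
        k=cv2.findContours((l==i).astype(np.uint8),0,1)[0][0]
        w=np.array([ray(c,p,.021)[:2] for p in k[:,0]],np.float32)*1000
        print('pad',ct[i].round(1),(ray(c,ct[i],.021)*1000).round(1),cv2.minAreaRect(w))
cr=c['color'][120:290,130:480]
cv2.imwrite('pics/crop0.png',cv2.resize(cr[:,:,::-1],None,fx=2.28,fy=2.28,interpolation=cv2.INTER_CUBIC))
E
```

```text
[213. 258.] 373.8 283.8 26.7 37.7 31.7
[442. 248.] 398.4 -294.6 33.7 49.1 18.3
[359. 235.] 431.8 -84.0 25.0 16.3 62.9
[284. 232.] 438.9 105.3 41.3 60.9 0.1
[213. 182.] 570.5 287.8 40.0 15.4 16.9
[407. 164.] 620.6 -214.7 52.5 76.2 5.7
```

View pics/crop0.png

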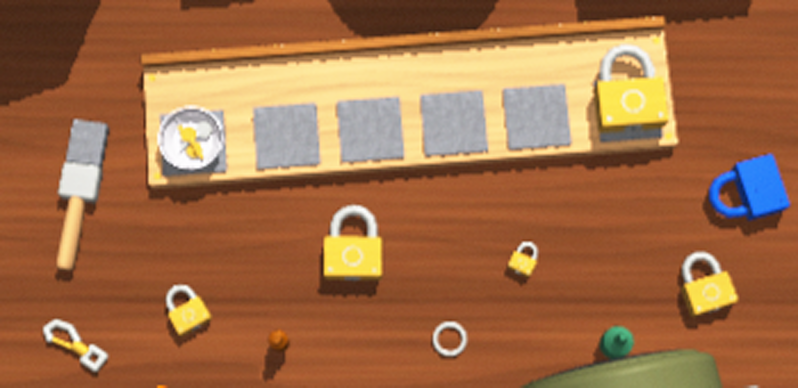

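Sizes match A, B, C and D (about 61x41, 49x34, 38x27 and 25x16 mm measured). I'll move above A, and refine the pads meanwhile.

```bash
python3 -m pendant '[[[1.45,3.18,0],-0.0133],[[1.45,3.18,0],-0.0133],[[1.45,3.18,0],-0.0133],[[1.45,3.18,0],-0.0133],[[1.45,3.18,0],-0.0133],[[1.45,3.18,0],-0.0133],[[1.45,3.18,0],-0.0133],[[1.45,3.18,0],-0.0133],[[1.45,3.18,0],-0.0133],[[1.45,3.18,0],-0.0133],[[1.45,3.18,0],-0.0133],[[1.45,3.18,0],-0.0133],[[1.45,3.18,0],-0.0133],[[1.45,3.18,0],-0.0133],[[1.45,3.18,0],-0.0133],[[1.45,3.18,0],-0.0133],[[1.45,3.18,0],-0.0133],[[1.45,3.18,0],-0.0133],[[1.45,3.18,0],-0.0133],[[1.45,3.18,0],-0.0133]]' 1 30
python3 - <<'E'
from seg import *
c=dict(np.load('pics/top0.npz'))
hsv=cv2.cvtColor(c['color'],cv2.COLOR_RGB2HSV)
print(hsv[175,255],hsv[176,290],hsv[190,275])
g=cv2.inRange(hsv,(0,0,60),(180,70,200)); g[:150]=0;g[205:]=0;g[:,:235]=0;g[:,385:]=0
g=cv2.morphologyEx(g,cv2.MORPH_OPEN,np.ones((5,5)))
C=[]
for k in cv2.findContours(g,0,1)[0]:
    if cv2.contourArea(k)<200: continue
    w=np.array([ray(c,p,.021)[:2] for p in k[:,0]],np.float32)*1000
    r=cv2.minAreaRect(w); print(k[:,0].mean(0),r); C.append(r[0])
C=np.array(sorted(C,key=lambda q:-q[1])); print(np.diff(C,axis=0), np.linalg.norm(np.diff(C,axis=0),axis=1))
w=shot('wrist','w0.png');T=w['camera_from_world']; print(-T[:3,:3].T@T[:3,3],T[2,:3],w['intrinsics'][0,0])
o=ctrl.get_obs();print(o['ee_pos'],o['eef_rot'],o['time_s'])
E
```

```text
time_s: 1.77
ee_pos: [0.4347, 0.1072, 0.2053]
eef_rot: [3.142, 0.0, -0.001]
force: [-0.2, -1.1, 0.9]
grip_width: 0.0937
grip_force: 0.0
[115   9 177] [111  10 175] [ 22 104 252]
[255.47058824 179.45098039] ((576.59423828125, 179.67617797851562), (71.00436401367188, 69.36093139648438), 4.118069648742676)
[292.03921569 176.53921569] ((584.3955688476562, 85.62108612060547), (70.97970581054688, 69.98844146728516), 4.51618766784668)
[328.54 173.64] ((592.4640502929688, -9.112003326416016), (71.64051055908203, 69.85086059570312), 3.5153465270996094)
[365.         171.00980392] ((600.0116577148438, -103.37825012207031), (71.19603729248047, 70.37992858886719), 4.78938627243042)
[[  7.80133057 -94.05509186]
 [  8.06848145 -94.73308945]
 [  7.54760742 -94.2662468 ]] [94.37807512 95.07606759 94.5679209 ]
[0.5106387  0.10818178 0.38362366] [-2.63393629e-01 -9.62830440e-04 -9.64687965e-01] 377.9938188616522
[0.4362739  0.11090201 0.20512173] [-3.14042847e+00 -1.44792819e-04 -2.76107438e-05] 1.8167
```

View pics/w0.png

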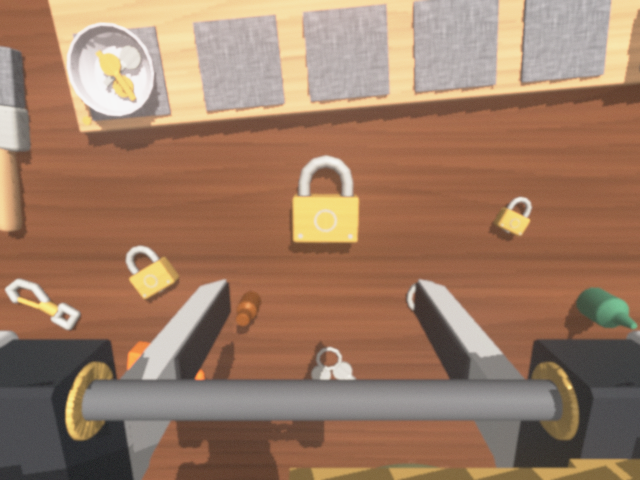

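Wrist view: A at (325,218), C (153,278), D (515,222), all four pads visible, and the arm clear. I'll fit box models of the known sizes to the silhouettes.

```bash
cat > fit.py <<'E'
from seg import *
from scipy.optimize import minimize
D={'a':(.045,.064,.026),'b':(.036,.052,.022),'c':(.028,.040,.018),'d':(.020,.028,.014),'pad':(.072,.072,.003),'s':(.053,.076,.030)}
BR=((18,110,60),(34,255,255)); GR=((0,0,60),(180,70,215))
def fit(c,name,x,y,yaw,z0=0.,S=4,pad=.02):
    L,W,H=D[name]; lo,hi=GR if name=='pad' else BR
    def hull(p,g=0):
        cs,sn=np.cos(p[2]),np.sin(p[2]); P=[]
        for i in(-1,1):
            for j in(-1,1):
                for k in(0,1):
                    u,v=i*(L/2+g),j*(W/2+g); P.append(proj(c,[p[0]+cs*u-sn*v,p[1]+sn*u+cs*v,z0+k*H]))
        return cv2.convexHull(np.array(P,np.float32))[:,0]
    m=cv2.inRange(cv2.cvtColor(c['color'],cv2.COLOR_RGB2HSV),lo,hi)
    if name!='pad': m=cv2.morphologyEx(m,cv2.MORPH_CLOSE,np.ones((5,5)))
    roi=np.zeros_like(m); cv2.fillConvexPoly(roi,hull((x,y,yaw),pad).astype(np.int32),255); m&=roi
    M=cv2.GaussianBlur(cv2.resize(m,None,fx=S,fy=S,interpolation=cv2.INTER_NEAREST).astype(np.float32)/255,(0,0),S)
    def cost(q):
        p=(x+q[0]/1e3,y+q[1]/1e3,yaw+q[2]/50)
        R=np.zeros(M.shape,np.uint8); cv2.fillConvexPoly(R,np.round(((hull(p)+.5)*S-.5)*16).astype(np.int32),255,shift=4)
        return float((np.abs(cv2.GaussianBlur(R,(0,0),S).astype(np.float32)/255-M)).sum())/S**2
    r=minimize(cost,[0,0,0],method='Nelder-Mead',options=dict(initial_simplex=[[0,0,0],[6,0,0],[0,6,0],[0,0,6]],xatol=.05,fatol=.1))
    return np.array([x+r.x[0]/1e3,y+r.x[1]/1e3,yaw+r.x[2]/50]).round(4), round(r.fun/ (m>0).sum(),3)
E
python3 - <<'E'
from fit import *
t=dict(np.load('pics/top0.npz'));w=dict(np.load('pics/w0.npz'))
for n,g in dict(a=(.439,.105,0),b=(.398,-.295,.3),c=(.374,.284,.5),d=(.432,-.084,-.47)).items():
    print(n,'top',*fit(t,n,*g), '' if n=='b' else ('w',*fit(w,n,*g)))
for i,g in enumerate([(.5766,.1797),(.5844,.0856),(.5925,-.0091),(.600,-.1034)]):
    print('pad',i+1,*fit(t,'pad',*g,.0826,.018,pad=.007),*fit(w,'pad',*g,.0826,.018,pad=.007))
print('show',fit(t,'s',.61,-.21,.08,.021))
E
```

```text
a top [ 0.4392  0.1039 -0.011 ] 0.055 ('w', array([ 0.4366,  0.1048, -0.0199]), np.float64(0.151))
b top [ 0.3986 -0.2943  0.3124] 0.06 
c top [0.3736 0.2848 0.5623] 0.103 ('w', array([0.3728, 0.2843, 0.577 ]), np.float64(0.153))
d top [ 0.4328 -0.0845 -0.4547] 0.156 ('w', array([ 0.4328, -0.0843, -0.4136]), np.float64(0.295))
pad 1 [0.5771 0.1805 0.0806] 0.051 [0.5763 0.1806 0.0812] 0.029
pad 2 [0.5852 0.0857 0.0844] 0.053 [0.5843 0.0863 0.0845] 0.025
pad 3 [ 0.5931 -0.0089  0.0811] 0.045 [ 0.5929 -0.0084  0.0857] 0.019
pad 4 [ 0.6009 -0.1036  0.0784] 0.051 [ 0.601  -0.1028  0.084 ] 0.02
show (array([ 0.6114, -0.2107,  0.0596]), np.float64(0.302))
```

```bash
python3 -m pendant '[[[0.03,-0.12,-2],-0.003],[[0.03,-0.12,-2],-0.003],[[0.03,-0.12,-2],-0.003],[[0.03,-0.12,-2],-0.003],[[0.03,-0.12,-2],-0.003],[[0.03,-0.12,-2],0],[[0,0,0],0],[[0,0,0],0]]'
python3 - <<'E'
from fit import *
w=shot('wrist','w1.png')
for s in((18,110,60),(16,90,40)):
    import fit; fit.BR=(s,(36,255,255)); print(fit.fit(w,'a',.438,.104,-.015))
m=cv2.inRange(cv2.cvtColor(w['color'],cv2.COLOR_RGB2HSV),(18,110,60),(34,255,255))
im=w['color'][:,:,::-1].copy()
k=cv2.findContours(m,0,1)[0]; cv2.drawContours(im,k,-1,(255,0,255),1); cv2.imwrite('pics/w1m.png',im)
o=ctrl.get_obs();print(o['ee_pos'],o['eef_rot'],o['time_s'])
E
```

```text
time_s: 2.48
ee_pos: [0.4359, 0.098, 0.0852]
eef_rot: [3.141, 0.002, -0.015]
force: [-0.6, 0.1, -0.4]
grip_width: 0.0937
grip_force: 0.0
(array([0.4368, 0.1048, 0.0128]), np.float64(0.219))
(array([ 0.4379,  0.1048, -0.0144]), np.float64(0.081))
[0.4364858  0.09815048 0.08613611] [-3.14154565e+00 -6.35283579e-05 -1.52493241e-02] 2.5333
```

View pics/w1m.png

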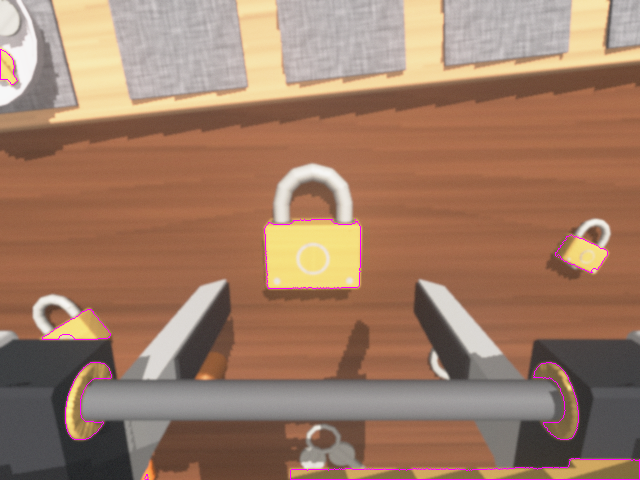

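Mask is tight on A's body (312,255), giving A = (0.438, 0.1046), yaw -0.015. I'll go down and grip.

```bash
python3 -m pendant '[[[0.18,0.63,-1],0],[[0,0,-2],0],[[0,0,-2],0],[[0,0,-2],0],[[0,0,-1.2],0],[[0,0,0],0],[[0,0,0],0]]' 1 40
python3 -m pendant '[[[0,0,0],0],[[0,0,0],0],[[0,0,0],0],[[0,0,0],0],[[0,0,0],0],[[0,0,0],0],[[0,0,0],0],[[0,0,0],0]]' 0 40
```

```text
time_s: 3.12
ee_pos: [0.4383, 0.1048, 0.0037]
eef_rot: [-3.142, -0.0, -0.015]
force: [0.3, -0.1, 0.1]
grip_width: 0.0941
grip_force: 0.0
time_s: 3.78
ee_pos: [0.4383, 0.1044, 0.0038]
eef_rot: [-3.142, -0.001, -0.015]
force: [-1.7, -0.4, 6.4]
grip_width: 0.0638
grip_force: 40.0
```

```bash
python3 -m pendant '[[[0,0,1.5],0],[[0,0,2.5],0],[[0,0,2.5],0],[[0,0,1.5],0],[[0.815,-1.04,0],0.0098],[[1.63,-2.078,0],0.0098],[[1.63,-2.078,0],0.0098],[[1.63,-2.078,0],0.0098],[[1.63,-2.078,0],0.0098],[[1.63,-2.078,0],0.0098],[[1.63,-2.078,0],0.0098],[[1.63,-2.078,0],0.0098],[[1.63,-2.078,0],0.0098],[[1.63,-2.078,0],0.0098],[[0.815,-1.038,0],0],[[0,0,-1],0],[[0,0,-1],0],[[0,0,0],0]]'
python3 - <<'E'
import fit; from fit import *
fit.BR=((16,90,40),(36,255,255))
w=shot('wrist','w2.png'); o=ctrl.get_obs(); print(o['ee_pos'],o['eef_rot'])
p=o['ee_pos']; print(fit.fit(w,'a',p[0],p[1],.083,p[2]-.0032))
g=[(.5767,.1805),(.5847,.086),(.593,-.0087),(.601,-.1032)]
for i in (2,3): print(i+1,fit.fit(w,'pad',*g[i],.083,.018,pad=.007))
E
```

```text
time_s: 5.28
ee_pos: [0.599, -0.1024, 0.06]
eef_rot: [-3.14, 0.005, 0.083]
force: [-0.8, 0.7, -6.1]
grip_width: 0.0637
grip_force: 40.0
[ 0.59949471 -0.10236938  0.06132099] [-3.14017684  0.00395298  0.0833467 ]Traceback (most recent call last):
  File "<stdin>", line 4, in <module>
AttributeError: 'function' object has no attribute 'fit'
```

View pics/w2.png

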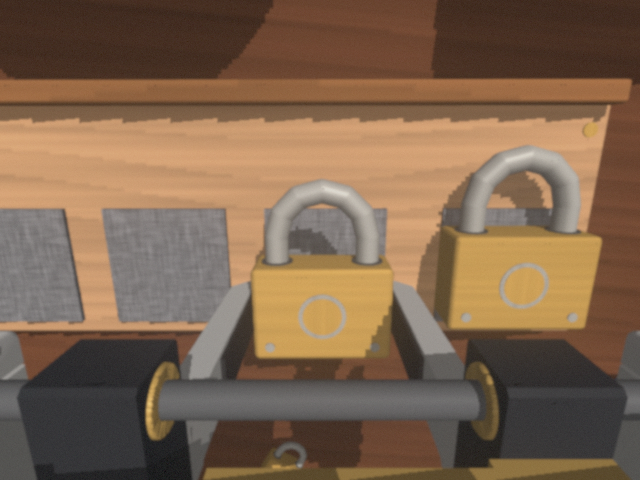

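A is held straight above pad4 (322,315), with the show lock to its right (516,290). I'll check the in-hand offset, then lower.

```bash
sed -i 's/^BR=.*; GR/BR=((16,90,40),(36,255,255)); GR/' fit.py
python3 - <<'E'
from fit import *
w=dict(np.load('pics/w2.npz'))
print(fit(w,'a',.600,-.1028,.083,.058))
print(fit(w,'pad',.593,-.0087,.083,.018,pad=.007))
E
python3 -m pendant '[[[0,0,-0.7],0],[[0,0,-1],0],[[0,0,-1],0],[[0,0,-0.7],0],[[0,0,-0.3],0],[[0,0,-0.2],0],[[0,0,0],0],[[0,0,0],0]]'
```

```text
(array([ 0.5987, -0.1022,  0.0849]), np.float64(0.186))
(array([ 0.5929, -0.0094,  0.0862]), np.float64(0.068))
time_s: 6.0
ee_pos: [0.6011, -0.1033, 0.0249]
eef_rot: [3.142, -0.0, 0.083]
force: [-5.3, 1.5, 2.3]
grip_width: 0.0642
grip_force: 40.0
```

```bash
python3 -m pendant '[[[0,0,0],0],[[0,0,0],0],[[0,0,0],0],[[0,0,0],0]]' 0.8
python3 -m pendant '[[[0,0,1],0],[[0,0,2],0],[[0,0,2],0],[[0,0,2],0],[[0,0,2],0],[[-0.5,0,1.5],0],[[-2,0,0],0],[[-2.5,0,0],0],[[-2.5,0,0],0],[[-1.5,0,0],0],[[0,0,0],0],[[0,0,0],0]]'
python3 - <<'E'
from fit import *
w=shot('wrist','w3.png'); o=ctrl.get_obs(); print(o['ee_pos'],o['eef_rot'])
print(fit(w,'a',.601,-.1032,.083,.021))
print(fit(w,'pad',.593,-.0087,.083,.018,pad=.007))
E
```

```text
time_s: 6.33
ee_pos: [0.6013, -0.1035, 0.0247]
eef_rot: [3.141, -0.001, 0.083]
force: [-0.7, -0.2, 0.1]
grip_width: 0.0751
grip_force: 0.0
time_s: 7.33
ee_pos: [0.5114, -0.1035, 0.1306]
eef_rot: [3.141, -0.002, 0.082]
force: [1.1, -0.8, 0.1]
grip_width: 0.0749
grip_force: 0.0
[ 0.51186242 -0.10351261  0.13030215] [ 3.14112766e+00 -1.48862610e-03  8.26622630e-02]
(array([ 0.6017, -0.1187,  0.0826]), np.float64(0.548))
(array([ 0.5928, -0.009 ,  0.083 ]), np.float64(0.014))
```

```bash
python3 -m pendant '[[[-0.563,-0.955,0],0.0229],[[-1.126,-1.911,0],0.0229],[[-1.126,-1.911,0],0.0229],[[-1.126,-1.911,0],0.0229],[[-1.126,-1.911,0],0.0229],[[-1.126,-1.911,0],0.0229],[[-1.126,-1.911,0],0.0229],[[-1.126,-1.911,0],0.0229],[[-1.126,-1.911,0],0.0229],[[-1.126,-1.911,0],0.0229],[[-0.563,-0.956,-1],0],[[0,0,-2],0],[[0,0,-1.5],0],[[0,0,0],0],[[0,0,0],0]]' 1
python3 - <<'E'
import fit as F; from fit import *
w=shot('wrist','w4.png'); t=shot('top','top1.png'); o=ctrl.get_obs(); print(o['ee_pos'],o['eef_rot'])
print('b',fit(w,'b',.3986,-.2943,.3124))
w3=dict(np.load('pics/w3.npz'))
for s in(130,160):
    F.BR=((16,s,60),(36,255,255))
    print('a',fit(w3,'a',.601,-.1032,.083,.021),fit(t,'a',.601,-.1032,.083,.021))
E
```

```text
time_s: 8.63
ee_pos: [0.3987, -0.2942, 0.0838]
eef_rot: [-3.14, 0.001, 0.312]
force: [0.5, 0.3, 0.5]
grip_width: 0.094
grip_force: 0.0
[ 0.39916918 -0.29460297  0.08509452] [ 3.14080065e+00 -4.73910892e-04  3.12053475e-01]
b (array([ 0.398 , -0.2939,  0.2864]), np.float64(0.077))
a (array([ 0.598 , -0.1026,  0.124 ]), np.float64(0.891)) (array([ 0.6023, -0.1016,  0.1136]), np.float64(0.222))
a (array([ 0.1828, -0.0441,  4.2519]), np.float64(nan)) (array([ 0.6012, -0.1022,  0.0116]), np.float64(0.211))fit.py:23: RuntimeWarning: invalid value encountered in scalar divide
  return np.array([x+r.x[0]/1e3,y+r.x[1]/1e3,yaw+r.x[2]/50]).round(4), round(r.fun/ (m>0).sum(),3)
```

View pics/w4.png

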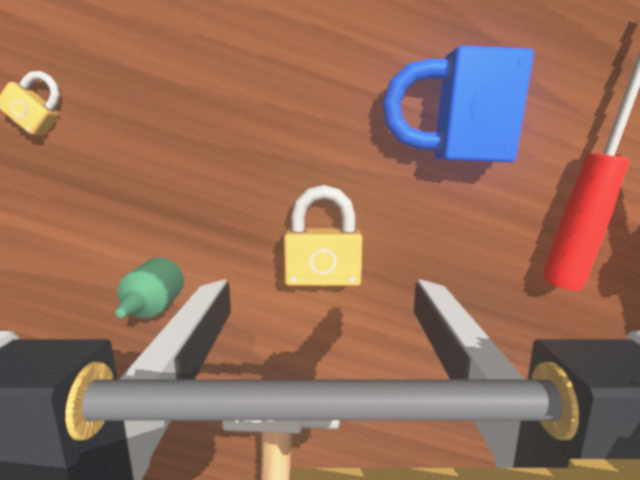

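B sits between the fingers at (323,258), with the bottle (150,290) and blue look-alike (490,100) clear. I'll go down and grip.

```bash
python3 -m pendant '[[[-0.04,0.03,-1],-0.022],[[0,0,-2],0],[[0,0,-2],0],[[0,0,-2],0],[[0,0,-1.2],0],[[0,0,0],0],[[0,0,0],0]]' 1 40
python3 -m pendant '[[[0,0,0],0],[[0,0,0],0],[[0,0,0],0],[[0,0,0],0],[[0,0,0],0],[[0,0,0],0],[[0,0,0],0],[[0,0,0],0],[[0,0,0],0]]' 0 40
```

```text
time_s: 9.32
ee_pos: [0.3982, -0.2941, 0.0021]
eef_rot: [-3.142, 0.0, 0.289]
force: [-0.4, 0.9, 0.5]
grip_width: 0.094
grip_force: 0.0
time_s: 10.07
ee_pos: [0.3981, -0.2942, 0.0025]
eef_rot: [3.141, -0.0, 0.29]
force: [-0.2, -0.3, 1.1]
grip_width: 0.0516
grip_force: 40.0
```

```bash
python3 -m pendant '[[[0,0,1.5],0],[[0,0,3],0],[[0,0,3],0],[[0,0,1.5],0],[[0.813,1.189,0],-0.0173],[[1.625,2.378,0],-0.0173],[[1.625,2.378,0],-0.0173],[[1.625,2.378,0],-0.0173],[[1.625,2.378,0],-0.0173],[[1.625,2.378,0],-0.0173],[[1.625,2.378,0],-0.0173],[[1.625,2.378,0],-0.0173],[[1.625,2.378,0],-0.0173],[[1.625,2.378,0],-0.0173],[[1.625,2.378,0],-0.0173],[[1.625,2.378,0],-0.0173],[[0.812,1.183,0],0],[[0,0,-1],0],[[0,0,-1],0],[[0,0,0],0]]'
python3 - <<'E'
from fit import *
w=shot('wrist','w5.png'); o=ctrl.get_obs(); print(o['ee_pos'],o['eef_rot'])
E
```

```text
time_s: 11.73
ee_pos: [0.5912, -0.0096, 0.0694]
eef_rot: [-3.141, 0.005, 0.082]
force: [-0.1, 0.2, -3.7]
grip_width: 0.0514
grip_force: 40.0
[ 0.59161253 -0.0098338   0.07064923] [-3.14120205  0.00348808  0.08144437]
```

View pics/w5.png

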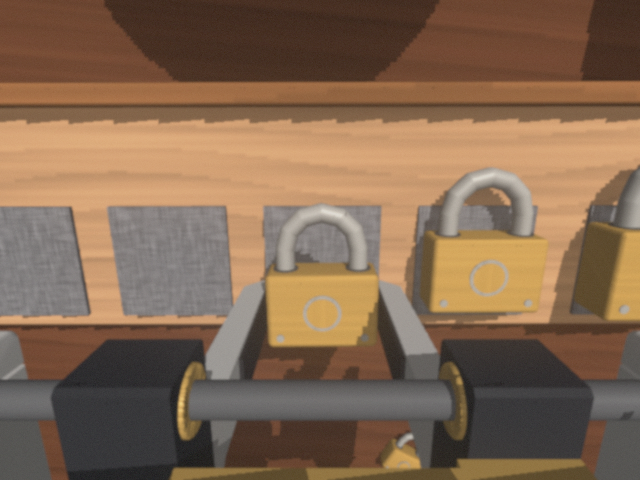

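B is held straight over pad3 (322,305); A lies on pad4 (485,270) straight. I'll lower and release.

```bash
python3 -m pendant '[[[0,0,-1],0],[[0,0,-1.3],0],[[0,0,-1.3],0],[[0,0,-0.8],0],[[0,0,-0.3],0],[[0,0,-0.2],0],[[0,0,0],0],[[0,0,0],0],[[0,0,0],0]]'
python3 -m pendant '[[[0,0,0],0],[[0,0,0],0],[[0,0,0],0],[[0,0,0],0]]' 0.68
python3 -m pendant '[[[0,0,1],0],[[0,0,2],0],[[0,0,2],0],[[0,0,2],0],[[0,0,2],0],[[-0.5,0,1.5],0],[[-2,0,0],0],[[-2.5,0,0],0],[[-2.5,0,0],0],[[-1.5,0,0],0],[[0,0,0],0],[[0,0,0],0]]'
```

```text
time_s: 12.53
ee_pos: [0.5932, -0.0089, 0.0235]
eef_rot: [3.142, -0.0, 0.082]
force: [-1.4, -1.1, -0.4]
grip_width: 0.0516
grip_force: 40.0
time_s: 12.87
ee_pos: [0.5932, -0.0089, 0.0236]
eef_rot: [3.142, -0.0, 0.082]
force: [0.1, -0.1, 0.1]
grip_width: 0.0638
grip_force: 0.0
time_s: 13.87
ee_pos: [0.5034, -0.0089, 0.1296]
eef_rot: [3.141, -0.002, 0.082]
force: [0.3, 0.6, -0.4]
grip_width: 0.0637
grip_force: 0.0
```

```bash
python3 -m pendant '[[[-0.54,1.22,0],0.0407],[[-1.083,2.443,0],0.0407],[[-1.083,2.443,0],0.0407],[[-1.083,2.443,0],0.0407],[[-1.083,2.443,0],0.0407],[[-1.083,2.443,0],0.0407],[[-1.083,2.443,0],0.0407],[[-1.083,2.443,0],0.0407],[[-1.083,2.443,0],0.0407],[[-1.083,2.443,0],0.0407],[[-1.083,2.443,0],0.0407],[[-1.083,2.443,0],0.0407],[[-0.547,1.227,-1],0],[[0,0,-2],0],[[0,0,-1.4],0],[[0,0,0],0],[[0,0,0],0]]' 1
python3 - <<'E'
from fit import *
w=shot('wrist','w6.png'); t=shot('top','top2.png'); o=ctrl.get_obs(); print(o['ee_pos'],o['eef_rot'])
print('c',fit(w,'c',.373,.2845,.57))
im=t['color'][130:215,150:470]; cv2.imwrite('pics/top2c.png',cv2.resize(im[:,:,::-1],None,fx=2.5,fy=2.5,interpolation=2))
E
```

```text
time_s: 15.28
ee_pos: [0.3729, 0.2848, 0.0844]
eef_rot: [-3.142, 0.001, 0.572]
force: [0.3, 0.0, 1.1]
grip_width: 0.0942
grip_force: 0.0
[0.37357289 0.28483264 0.08540164] [-3.14154294e+00 -1.29109439e-03  5.71145176e-01]
c (array([0.3726, 0.2847, 0.5397]), np.float64(0.097))
```

View pics/w6.png

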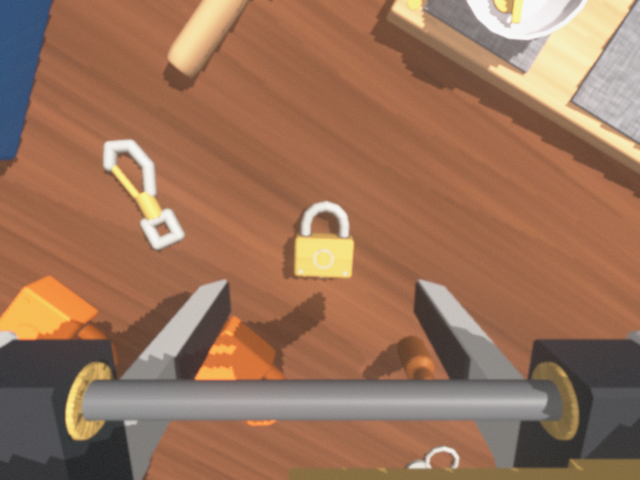

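C is centred at (323,255), slightly cw of the tool; the carabiner (145,195) and orange look-alikes (240,360) are clear of the finger landing spots. I'll narrow the opening, go down and grip.

```bash
python3 -m pendant '[[[-0.03,0.03,-1],-0.028],[[0,0,-1.5],0],[[0,0,-1.5],0],[[0,0,-2],0],[[0,0,-1.5],0],[[0,0,-0.7],0],[[0,0,0],0],[[0,0,0],0]]' 0.68 30
python3 -m pendant '[[[0,0,0],0],[[0,0,0],0],[[0,0,0],0],[[0,0,0],0],[[0,0,0],0],[[0,0,0],0],[[0,0,0],0],[[0,0,0],0]]' 0 30
```

```text
time_s: 16.05
ee_pos: [0.3732, 0.2849, 0.0033]
eef_rot: [-3.142, -0.001, 0.543]
force: [0.4, -0.1, 0.2]
grip_width: 0.0637
grip_force: 0.0
time_s: 16.72
ee_pos: [0.373, 0.2848, 0.0029]
eef_rot: [3.142, -0.001, 0.543]
force: [-1.5, -0.7, 6.5]
grip_width: 0.0397
grip_force: 30.0
```

View pics/top2c.png

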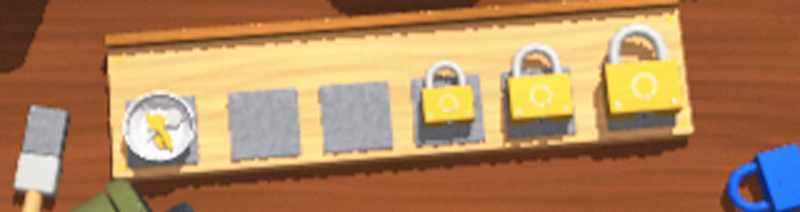

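Crop shows A (540,95) and B (447,103) straight on their pads (the offset upward is parallax). I'll carry C to pad2.

```bash
python3 -m pendant '[[[0,0,1.5],0],[[0,0,3],0],[[0,0,3],0],[[0,0,1.5],0],[[0.883,-0.828,0],-0.0383],[[1.767,-1.655,0],-0.0383],[[1.767,-1.655,0],-0.0383],[[1.767,-1.655,0],-0.0383],[[1.767,-1.655,0],-0.0383],[[1.767,-1.655,0],-0.0383],[[1.767,-1.655,0],-0.0383],[[1.767,-1.655,0],-0.0383],[[1.767,-1.655,0],-0.0383],[[1.767,-1.655,0],-0.0383],[[1.767,-1.655,0],-0.0383],[[1.767,-1.655,0],-0.0383],[[0.88,-0.827,0],0],[[0,0,-1],0],[[0,0,-1],0],[[0,0,0],0]]'
python3 -m pendant '[[[0,0,-1],0],[[0,0,-1.3],0],[[0,0,-1.3],0],[[0,0,-0.8],0],[[0,0,-0.3],0],[[0,0,-0.2],0],[[0,0,0],0],[[0,0,0],0],[[0,0,0],0]]'
python3 -m pendant '[[[0,0,0],0],[[0,0,0],0],[[0,0,0],0],[[0,0,0],0]]' 0.56
python3 -m pendant '[[[0,0,1],0],[[0,0,2],0],[[0,0,2],0],[[0,0,2],0],[[0,0,2],0],[[-0.5,0,1.5],0],[[-2,0,0],0],[[-2.5,0,0],0],[[-2.5,0,0],0],[[-1.5,0,0],0],[[0,0,0],0],[[0,0,0],0]]'
```

```text
time_s: 18.38
ee_pos: [0.5826, 0.0865, 0.0691]
eef_rot: [-3.141, 0.005, 0.084]
force: [-0.1, 0.2, -2.4]
grip_width: 0.0396
grip_force: 30.0
time_s: 19.13
ee_pos: [0.5846, 0.0862, 0.0239]
eef_rot: [-3.141, 0.0, 0.083]
force: [-5.0, 0.3, 7.5]
grip_width: 0.0396
grip_force: 30.0
time_s: 19.47
ee_pos: [0.5848, 0.086, 0.0233]
eef_rot: [-3.142, -0.0, 0.083]
force: [-0.5, 0.8, -0.5]
grip_width: 0.0525
grip_force: 0.0
time_s: 20.47
ee_pos: [0.4951, 0.0861, 0.1295]
eef_rot: [3.142, -0.002, 0.083]
force: [-0.3, 0.8, -0.1]
grip_width: 0.0528
grip_force: 0.0
```

```bash
python3 -m pendant '[[[-0.31,-0.852,0],-0.0523],[[-0.619,-1.704,0],-0.0523],[[-0.619,-1.704,0],-0.0523],[[-0.619,-1.704,0],-0.0523],[[-0.619,-1.704,0],-0.0523],[[-0.619,-1.704,0],-0.0523],[[-0.619,-1.704,0],-0.0523],[[-0.619,-1.704,0],-0.0523],[[-0.619,-1.704,0],-0.0523],[[-0.619,-1.704,0],-0.0523],[[-0.309,-0.852,-1],0],[[0,0,-2],0],[[0,0,-1.4],0],[[0,0,0],0],[[0,0,0],0]]' 0.55
python3 - <<'E'
from fit import *
w=shot('wrist','w7.png'); o=ctrl.get_obs(); print(o['ee_pos'],o['eef_rot'])
print('d',fit(w,'d',.4328,-.0844,-.44,pad=.012))
E
```

```text
time_s: 21.72
ee_pos: [0.4331, -0.0843, 0.084]
eef_rot: [3.141, 0.001, -0.439]
force: [-0.3, -0.1, -0.7]
grip_width: 0.0517
grip_force: 0.0
[ 0.43340788 -0.08436074  0.08467724] [-3.14156705e+00 -3.35909515e-06 -4.38935850e-01]
d (array([ 0.4321, -0.0844, -0.4384]), np.float64(0.118))
```

View pics/w7.png

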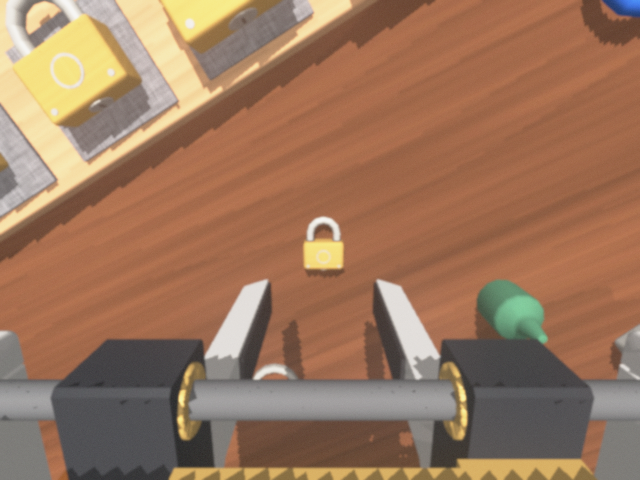

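D is centred at (323,255) and aligned, with the bottle and ring clear. I'll grip, carry and place on pad1.

```bash
python3 -m pendant '[[[-0.05,0,-1],0],[[0,0,-1.5],0],[[0,0,-1.5],0],[[0,0,-2],0],[[0,0,-1.5],0],[[0,0,-0.7],0],[[0,0,0],0],[[0,0,0],0]]' 0.55 20
python3 -m pendant '[[[0,0,0],0],[[0,0,0],0],[[0,0,0],0],[[0,0,0],0],[[0,0,0],0],[[0,0,0],0],[[0,0,0],0],[[0,0,0],0]]' 0 20
python3 -m pendant '[[[0,0,1.5],0],[[0,0,3],0],[[0,0,3],0],[[0,0,1.5],0],[[0.602,1.104,0],0.0436],[[1.203,2.2075,0],0.0436],[[1.203,2.2075,0],0.0436],[[1.203,2.2075,0],0.0436],[[1.203,2.2075,0],0.0436],[[1.203,2.2075,0],0.0436],[[1.203,2.2075,0],0.0436],[[1.203,2.2075,0],0.0436],[[1.203,2.2075,0],0.0436],[[1.203,2.2075,0],0.0436],[[1.203,2.2075,0],0.0436],[[1.203,2.2075,0],0.0436],[[0.605,1.104,0],0],[[0,0,-1],0],[[0,0,-1],0],[[0,0,0],0]]'
```

```text
time_s: 22.43
ee_pos: [0.4327, -0.0844, 0.0028]
eef_rot: [-3.142, -0.0, -0.44]
force: [1.1, -0.2, 0.4]
grip_width: 0.0521
grip_force: 0.0
time_s: 23.1
ee_pos: [0.4326, -0.0845, 0.0029]
eef_rot: [-3.141, -0.001, -0.44]
force: [-1.3, 0.8, 5.5]
grip_width: 0.0276
grip_force: 20.0
time_s: 24.77
ee_pos: [0.5751, 0.1795, 0.0694]
eef_rot: [3.141, 0.004, 0.083]
force: [-0.7, 0.4, -1.3]
grip_width: 0.028
grip_force: 20.0
```

Grip width of 28 mm confirms D is held. Lowering and releasing now, then retreating for a check.

```bash
python3 -m pendant '[[[0,0,-1],0],[[0,0,-1.3],0],[[0,0,-1.3],0],[[0,0,-0.8],0],[[0,0,-0.3],0],[[0,0,-0.2],0],[[0,0,0],0],[[0,0,0],0],[[0,0,0],0]]'
python3 -m pendant '[[[0,0,0],0],[[0,0,0],0],[[0,0,0],0],[[0,0,0],0]]' 0.45
python3 -m pendant '[[[0,0,1],0],[[0,0,2],0],[[0,0,2],0],[[0,0,2],0],[[0,0,2],0],[[-0.5,0,2],0],[[-2,-1.5,1.5],0],[[-2,-2.5,1.5],0],[[-2,-3,1],0],[[-1,-3,0],0],[[0,-2.5,0],0],[[0,-1.5,0],0],[[0,0,0],0],[[0,0,0],0]]'
python3 - <<'E'
from fit import *
w=shot('wrist','w8.png'); o=ctrl.get_obs(); print(o['ee_pos'],o['eef_rot'])
E
```

```text
time_s: 25.52
ee_pos: [0.5768, 0.1804, 0.0238]
eef_rot: [3.141, -0.0, 0.083]
force: [-3.1, -0.6, 6.0]
grip_width: 0.0277
grip_force: 20.0
time_s: 25.85
ee_pos: [0.5768, 0.1805, 0.0233]
eef_rot: [-3.142, 0.0, 0.083]
force: [0.5, 0.2, -0.3]
grip_width: 0.0418
grip_force: 0.0
time_s: 27.02
ee_pos: [0.5019, 0.0403, 0.1741]
eef_rot: [-3.142, -0.001, 0.082]
force: [-0.1, -0.1, -0.2]
grip_width: 0.0421
grip_force: 0.0
[0.50186675 0.04090092 0.17389598] [-3.14146255e+00 -5.32267764e-04  8.28569546e-02]
```

View pics/w8.png

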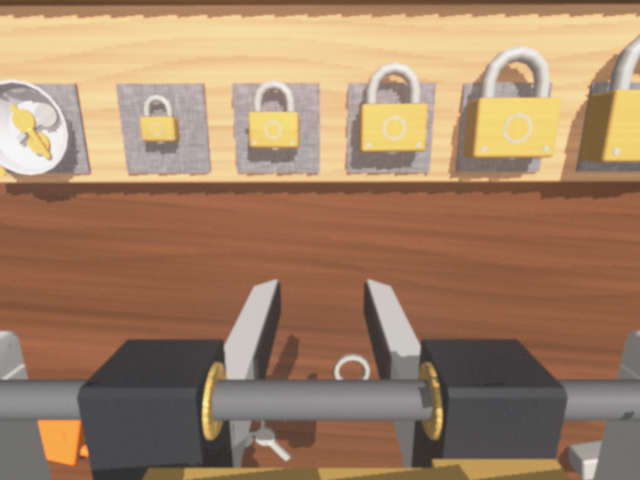

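All four are in order: D (158,128), C (274,128), B (394,125), A (515,125), with the show lock and dish in place. One overlay check of the ideal body outlines, centred on the pads.

Run:
```python
from fit import *
w=dict(np.load('pics/w8.npz'))
pads=[fit(w,'pad',*g,.083,.018,pad=.007)for g in[(.5767,.1805),(.5847,.086),(.593,-.0087),(.601,-.1032)]]
im=w['color'][50:200,60:600,::-1].copy(); im=cv2.resize(im,None,fx=1.48*1,fy=1.48,interpolation=2)
for n,(x,y) in zip('dcba',[(.5767,.1805),(.5847,.086),(.593,-.0087),(.601,-.1032)]):
    L,W,H=D[n]; P=[]
    for u,v in((1,1),(1,-1),(-1,-1),(-1,1)):
        u,v=u*L/2,v*W/2; P.append((proj(w,[x+np.cos(.083)*u-np.sin(.083)*v,y+np.sin(.083)*u+np.cos(.083)*v,.021+H])-[60,50])*1.48)
    cv2.polylines(im,[np.round(P).astype(int)],True,(255,0,0),1)
cv2.imwrite('pics/ov.png',im)
print(ctrl.get_obs()['time_s'])
```

```text
27.0667
```

View pics/ov.png

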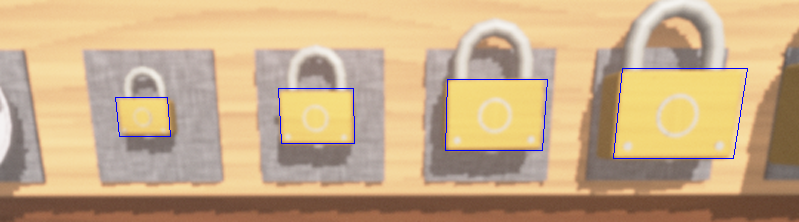

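The ideal outlines match all four body tops to about a millimetre. Handing in.

```bash
python3 -c "
from station import ctrl
print(ctrl.hand_in())"
```

```text
the job is handed in; nothing more can be done
None
```

I set the four padlocks on the felt pads in falling size, largest next to the big padlock and smallest next to the key dish, shackles to the rail and centred to about a millimetre, and handed the job in at about 27 s of robot time.

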